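# Change over from filing to ring sizing

## Robot

A 6-joint arm with a two-finger parallel gripper is mounted at the origin on the work surface. World frame = base frame: x ahead of the robot, y to its left, z up, the work surface at z = 0. Lengths are in m, angles in degrees, forces in N, time in s.
With the tool pointing down it reaches from about 0.25 to 0.725 m from the base axis. Payload 9.7 kg.
Tool frame: the origin (TCP) lies between the finger pads, 19 mm behind the fingertips; this is the grasp point; z points along the fingers, y is the line along which they close (so a half turn about z gives the same grasp; the last joint's range is limited). The gripper opens to 85 mm and grips with 20 to 120 N. Pads are 22 mm wide; open, the fingers measure 114 mm over their backs; the gripper's body (76 mm by 85 mm) begins 54 mm behind the grasp point. The pads swing forward as they close: fully open they stand 13 mm farther back than shut.
Start: joints at [68.067, 4.979, 10.078, 95.1, 0, 90], TCP at [0.205, 0.51, 0.25] pointing down, gripper open.
Joint ranges: [-179.16, 179.16], [-48.56, 103.87], [-65.8, 70.77], [-126.05, 130.52], [-82.76, 87.17], [-180, 180]. Speed limits (degrees/s): [127.2, 127.2, 147.25, 180, 180, 180].

## Interface

Orientations are given as [roll, pitch, yaw] about the fixed x, y, z axes, in that order (R = Rz(yaw) Ry(pitch) Rx(roll)).
In Python, from workcell import * gives the robot as it stands.
- The arm moves only by the tool servo_tool, never from a script. Its argument "moves" is a list of rows, each a list of 4 numbers: the shift along the world's x, y, z in parts of the range, where 1.0 means 750 mm, then the turn about the world's z in shares of pi rad (1.0 is pi rad). A call has 1 to 20 rows; each row is the pose to reach, as a shift and turn from the pose commanded when the call began; what a row does not reach only later rows make up. A row lasts 1/12 s, in which the tool goes at most 41.7 mm and 7.16 degrees, less where a joint would pass 70% of its speed; a pose out of reach is approached as far as the arm can. No shift or turn number may pass 1 either way. A call with a gripper value outside its range is refused whole. "claw" is the closure, from 0 (fully open) to 1 (shut), set as the call begins (left out, the last holds). The fingers move at their own pace and stop on an object; "force" is the grip in N (left out, the last holds). Time passes only in rows, so rows that repeat a pose let the fingers close. It gives the time, the measured TCP pose, the force, the opening and the grip force at its end, in the units of the state.
- get_obs(): the state, without advancing time (a new reading comes with each control period).
- camera(name): name is "scene" or "top" or "wrist"; returns the picture (384x512x3 uint8, red, green, blue); there is no depth.
- get_calibration(name): a dict with "fx", "fy", "cx", "cy" (pixels), "k1" (the pictures are not rectified: a ray, as slopes to the right and down, at radius r is drawn at 1 + k1 r^2 times it, then the intrinsics apply), "rvec" (rotation vector, rad) and "tvec" (3), from world to camera coordinates, as OpenCV has them; the wrist camera has in their place "tool_from_camera" (4x4, takes a point from camera to tool coordinates, whose origin is the TCP and whose axes are the flange's). Camera axes: x right, y down, z forward; pixel columns grow to the right and rows downward; lengths in m; the calibration is good to about 2 mm. A picture is of the moment at which its call begins: read the wrist's pose just before it. get_calibration takes no time and is no camera call.
- job_done(): hands the job in; it is judged then, once.
The state is a dict: "time": time; "q": joint angles; "qd": joint speeds; "joint_efforts": joint torques, N m; "ee_pos": TCP position; "tcp_rot": TCP orientation; "wrist_force": force on the tool from outside, world axes, zero at the start; "torque": the same for the moment, N m; "opening": finger opening in m; "grasp_force": force on a finger pad.
Only numpy, scipy, OpenCV 4.12 (cv2) and the standard library are available. Lean on these libraries where they do the work, as an engineer would, in place of code of your own. Each camera call takes 0.05 s, during which the arm holds its last target. There are 200 camera calls.

## Task

Filing is finished: lay the flat file and the bench brush flat in their compartments of the wooden tray, the file in the long one and the brush in the short narrow one (not the one with the dish in it), and let go of them. Then draw the ring sizing stick out of its slanted stand, turn it level and hold it up still, the whole stick at least 15 cm above the bench, and finish while holding it so, ready for a ring to be slipped on. Leave the other things on the bench where they are.

Things in the scene. Friction and masses are not known exactly. Their poses are not given: they have to be found in the camera images.
- tray: Shallow pale wooden tray, fixed to the bench, 213 mm (its x) by 196 mm (its y), floor 4 mm thick, walls 5 mm thick, wall tops 12 mm above the bench. Three compartments: a long one at its -x side running along y, and at its +x side a short narrow one (at -y) and a larger squarish one (at +y) with a dish in it. Origin: centre of the underside on the bench, z up.
- file_bay (a point): Centre of the floor of the long compartment for the file, 4 mm above the bench; axes as the tray's. Inside it measures 58 mm along x, 186 mm along y, walls 8 mm high over the floor.
- brush_bay (a point): Centre of the floor of the short narrow compartment for the brush, 4 mm above the bench; axes as the tray's. Inside it measures 140 mm along x, 60 mm along y, walls 8 mm high over the floor.
- file: Loose flat file, 160 mm long along its x, about 60 g: square wooden handle 18 mm wide and 18 mm high from x = -80 to +5 mm, dark steel blade 16 mm wide and 6 mm thick from x = +5 to +80 mm, whose underside is level with the handle's. Origin: middle of its length, on its underside; z up as it lies. Either end may go to either end of its compartment, same side up as it starts.
- file_grip (a point): Point to grip the file, on the handle's axis near the balance point: 12 mm from the origin towards the handle (-x), 9 mm above the underside. Axes as the file's; the fingers close along y.
- brush: Loose short bench brush, 115 mm long along its x, about 40 g: wooden handle 18 mm wide and 18 mm high from x = -57 to +12 mm, head 40 mm wide, up to 18 mm high with stiff grey and black bristles from x = +12 to +57 mm, undersides level. Origin: middle of its length, on its underside; z up as it lies. Either end may go to either end of its compartment, same side up as it starts.
- brush_grip (a point): Point to grip the brush, on the handle's axis close to the head: 8 mm from the origin towards the handle (-x), 9 mm above the underside. Axes as the brush's; the fingers close along y.
- stand: Dark wooden stand for the ring stick, fixed to the bench: a block 60 by 60 by 120 mm leaning at 45 degrees, top towards its own -x, on a base plate 140 by 85 mm; highest edge 134 mm above the bench. A 23 mm square bore 115 mm deep runs down the block's axis. Origin: on the bench under the block, z up.
- stand_mouth (a point): Centre of the mouth of the bore, 42 mm from the stand's origin towards its -x and 112 mm above the bench; axes as the stand's. The bore runs from here at 45 degrees down and towards the stand's +x.
- stick: Loose ring sizing stick, about 120 g, balancing near its collar: aluminium rod, brass collar 34 mm across and 5 mm thick, wooden handle 24 mm (x) by 22 mm (y). Starts with the rod fully in the bore, collar on the block, handle slanting up at 45 degrees. Origin: on its axis at the rod side of the collar. z runs along the stick to the handle: collar z = 0 to 5 mm, handle 5 to 85 mm; y is level.
- stick_tip (a point): Thin end of the ring stick, on its axis at z = -110 mm; axes as the stick's. The tapered rod from here to the collar is 110 mm long, 13 mm thick here and 20 mm at the collar: to leave the bore it is drawn 110 mm along the stick's z.
- stick_end (a point): Handle end of the ring stick, on its axis at z = +85 mm; axes as the stick's. The fingers close on the handle along the stick's y; a gripper pointing straight down, TCP on the axis at z = 45 mm of the stick, clears the stand.
- dish_tray: Bystander: round clear dish with a white lid, 68 mm across, 24 mm high, in the squarish compartment of the tray. Origin: centre of its underside.
- dish_back: Bystander: round clear dish with a white lid, 80 mm across, 26 mm high. Origin: centre of its underside.
- dish_mid: Bystander: small round clear dish with a white lid, 34 mm across, 26 mm high, between the loose tools and the stand. Origin: centre of its underside.
- hammer: Bystander: hammer, 210 mm long along its x, 22 mm high, origin at the handle's end, head at +x.
- pliers: Bystander: pliers lying flat, 125 mm long along x, 10 mm high, origin near the middle.
- ring_clamp: Bystander: turned wooden ring clamp standing upright, 36 mm across, 85 mm high. Origin: centre of its underside.
- polish_bar: Bystander: brown polishing bar 90 by 40 by 30 mm. Origin: centre of its underside.
Not all that is in view belongs to the job. What is shaped like the file but purple or red is not meant. There is more than one size of the stick; the job needs the larger.

How it is judged:
By the outcome, as a careful person would: the job done as asked, in the order asked, and still so for the second after the job is handed in, while the arm keeps its last pose, push and grip.
It also fails if it takes over 66 s, if anything falls off the work surface, if the arm or the gripper's body presses on something with over 40 N, if the wrist force passes 120 N, or if a joint passes its speed limit or range.

## Working session

There is one attempt and no reset: what is moved stays moved. The work goes in short steps, Python scripts to look and compute and a tool call to move; the robot and the scene stay as the last step left them, time stands still between calls to the robot, and variables do not carry over. Pictures are saved under pics/ and viewed, at most 10 in all, crops included, and the job is handed in when it is done.

Besides the shell and the picture viewer there is one more tool, called after ">>>" by a JSON object that holds its "name" and its "arguments". servo_tool: Moves the arm, as the interface text tells. Its arguments: {"type":"object","properties":{"moves":{"type":"array","items":{"type":"array","items":{"type":"number"}}},"claw":{"type":"number"},"force":{"type":"number"}},"required":["moves"]}

```bash
mkdir -p pics; ls
python3 - <<'E'
from workcell import *
import cv2,numpy as np
o=get_obs();print(o)
for n in("top","scene"):
    im=camera(n);np.save(f'pics/{n}0.npy',im);cv2.imwrite(f'pics/{n}0.png',im[:,:,::-1]);c=get_calibration(n);print(n,c)
print(get_calibration("wrist"))
E
```

```text
pics
{'time': 0.0, 'q': array([ 6.80685809e+01,  5.00883016e+00,  1.00339798e+01,  9.50997054e+01,
       -3.28367073e-03,  8.99998288e+01]), 'qd': array([ 0.04886624, -0.02025321,  0.09300968, -0.00962444,  0.05431774,
       -0.01686753]), 'joint_efforts': array([ 2.53827209e-03, -5.20384812e+01,  4.64802468e+01,  1.62446348e-02,
        8.75194360e-05,  7.17469050e-06]), 'ee_pos': array([0.20535811, 0.50999514, 0.24930059]), 'tcp_rot': array([-1.79925444e+02,  3.28344521e-03,  1.58068756e+02]), 'wrist_force': array([ 0.11958528,  0.49458986, -0.71880763]), 'torque': array([0.05739937, 0.03713709, 0.00064887]), 'grasp_force': 0.0, 'opening': 0.08529037051785805}
top {'fx': 456.3020746150893, 'fy': 456.3020746150893, 'cx': 250.6740677924241, 'cy': 189.44667975385966, 'k1': -0.06583290832337539, 'rvec': array([ 2.15262439, -2.11703309,  0.14546362]), 'tvec': array([0.03649351, 0.51591924, 1.27383425])}
scene {'fx': 384.8640221482279, 'fy': 384.8640221482279, 'cx': 250.8024733331713, 'cy': 190.37191963139276, 'k1': -0.04451414982857188, 'rvec': array([ 2.01956858,  1.38787799, -0.57058388]), 'tvec': array([-0.22810561, -0.23018012,  1.71227296])}
{'fx': 299.935997588714, 'fy': 299.935997588714, 'cx': 253.76013718521332, 'cy': 188.04280097825588, 'k1': -0.06904596640627716, 'tool_from_camera': array([[ 3.52579628e-04, -9.50213011e-01, -3.11600883e-01,
         7.95823293e-02],
       [ 9.99999793e-01,  5.02981298e-04, -4.02308933e-04,
        -3.91647754e-04],
       [ 5.39008599e-04, -3.11600676e-01,  9.50212991e-01,
        -1.23436028e-01],
       [ 0.00000000e+00,  0.00000000e+00,  0.00000000e+00,
         1.00000000e+00]])}
```

Run:
```python
import cv2
for n in("top","scene"):
    cv2.imwrite(f'pics/{n}0b.png',cv2.resize(cv2.imread(f'pics/{n}0.png'),None,fx=1.5,fy=1.5,interpolation=cv2.INTER_CUBIC))
```

```text
(no output)
```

View pics/top0b.png

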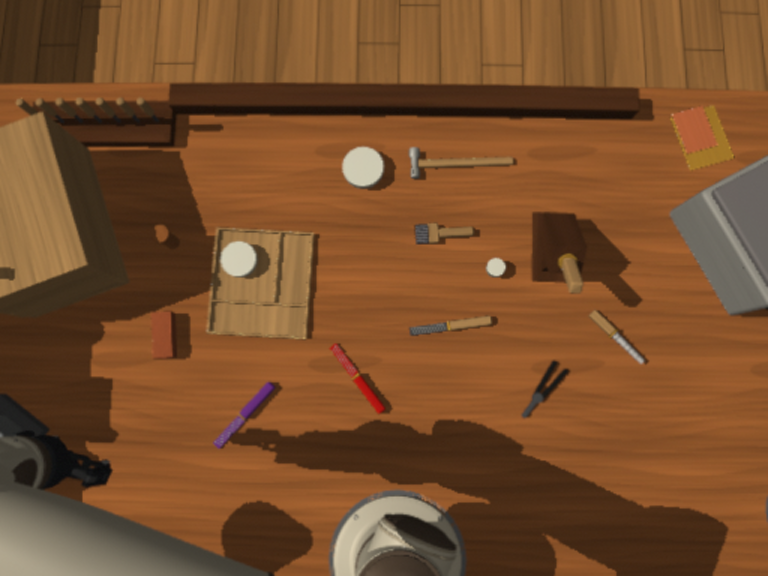

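View pics/scene0b.png

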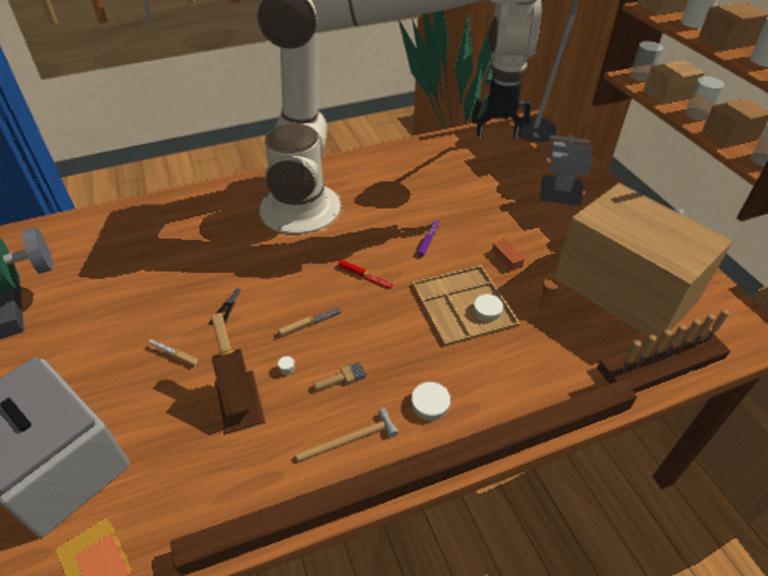

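Top view (1.5× pixels): the natural-handled file is at (452,326), with look-alikes purple (245,415), red (357,378) and the small stick (617,337). The brush is at (443,233), the stand at (558,247) with the larger stick's handle at (570,275), and the tray at (262,283) with its long bay along the lower edge at (260,320) and its short bay at (296,267). The scene view agrees.

```bash
cat > h.py <<'E'
import cv2,numpy as np
from scipy.spatial.transform import Rotation as R
from workcell import *
def cam(n,o=None):
    c=get_calibration(n);K=np.array([[c['fx'],0,c['cx']],[0,c['fy'],c['cy']],[0,0,1]]);d=np.array([c['k1'],0,0,0,0.])
    if n=='wrist':
        T=np.eye(4);T[:3,:3]=R.from_euler('xyz',o['tcp_rot'],degrees=True).as_matrix();T[:3,3]=o['ee_pos']
        W=T@c['tool_from_camera'];return K,d,W[:3,:3],W[:3,3]
    r=cv2.Rodrigues(c['rvec'])[0];return K,d,r.T,-r.T@c['tvec']
def ray(C,p):
    K,d,Rw,t=C;q=cv2.undistortPoints(np.array(p,float).reshape(-1,1,2),K,d).reshape(-1,2)
    return t,(Rw@np.c_[q,np.ones(len(q))].T).T
def onz(C,p,z):
    t,v=ray(C,p);return t+v*((z-t[2])/v[:,2])[:,None]
def proj(C,X):
    K,d,Rw,t=C;return cv2.projectPoints(np.array(X,float).reshape(-1,3),cv2.Rodrigues(Rw.T)[0],-Rw.T@t,K,d)[0].reshape(-1,2)
def tri(C1,p1,C2,p2):
    A=np.zeros((3,3));b=np.zeros(3)
    for C,p in((C1,p1),(C2,p2)):
        t,v=ray(C,[p]);v=v[0]/np.linalg.norm(v);M=np.eye(3)-np.outer(v,v);A+=M;b+=M@t
    return np.linalg.solve(A,b)
E
python3 - <<'E'
from h import *
T=cam('top');S=cam('scene')
g=lambda pts,z:onz(T,np.array(pts)/1.5,z).round(4).tolist()
print('tray corners',g([(217,229),(316,233),(311,339),(207,334)],.012))
print('file ends',g([(410,331),(493,321)],.009),'joint',g([(447,327)],.012))
print('brush ends',g([(416,235),(474,232)],.012))
print('dishmid',g([(496,268)],.026),'back',g([(363,168)],.026))
print('stick',tri(T,np.array((577,290))/1.5,S,np.array((216,318))/1.5),tri(T,np.array((566,258))/1.5,S,np.array((224,350))/1.5))
a=np.load('pics/top0.npy')
cv2.imwrite('pics/crop1.png',cv2.resize(a[130:250,260:440,::-1],None,fx=4.4,fy=4.4,interpolation=cv2.INTER_CUBIC))
E
```

```text
tray corners [[0.6261, 0.3655, 0.012], [0.6205, 0.1666, 0.012], [0.4099, 0.1698, 0.012], [0.4159, 0.374, 0.012]]
file ends [[0.4289, -0.0221, 0.009], [0.4509, -0.1835, 0.009]] joint [[0.4376, -0.0936, 0.012]]
brush ends [[0.6192, -0.0319, 0.012], [0.6271, -0.1468, 0.012]]
dishmid [[0.5528, -0.1875, 0.026]] back [[0.7514, 0.0755, 0.026]]
stick [ 0.49266285 -0.30429933  0.1589159 ] [ 0.55521175 -0.30078577  0.12377394]
```

View pics/crop1.png

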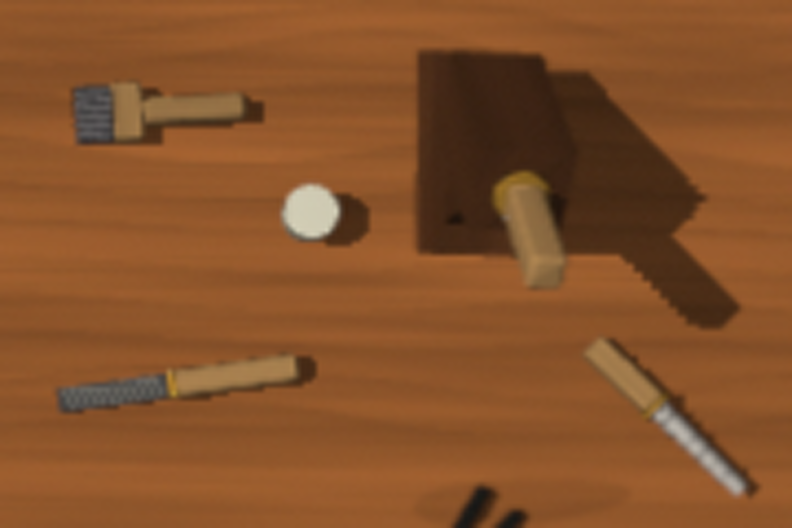

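The crop shows the file (natural handle, dark blade) at crop pixel (175,383), the brush at (160,112), the big stick's handle at (535,235), and the smaller stick, not wanted, at (670,415). I'll go over the tray first for a wrist view, then over the file.

Units first: shifts go in shares of 750 mm and turns go in shares of pi rad. So -28 cm / 75 = -0.3733, -1.05 rad / 3.1416 = -0.3342.

>>> {"name": "servo_tool", "arguments": {"moves": [[0.3733,-0.3733,0,-0.3342],[0.3733,-0.3733,0,-0.3342],[0.3733,-0.3733,0,-0.3342],[0.3733,-0.3733,0,-0.3342],[0.3733,-0.3733,0,-0.3342],[0.3733,-0.3733,0,-0.3342],[0.3733,-0.3733,0,-0.3342],[0.3733,-0.3733,0,-0.3342],[0.3733,-0.3733,0,-0.3342],[0.3733,-0.3733,0,-0.3342],[0.3733,-0.3733,0,-0.3342],[0.3733,-0.3733,0,-0.3342],[0.3733,-0.3733,0,-0.3342]], "claw": 0}}

```text
time: 1.18
ee_pos: [0.4851, 0.2304, 0.2497]
tcp_rot: [-180.0, -0.0, 97.9]
wrist_force: [0.5, 0.1, -0.1]
opening: 0.0853
grasp_force: 0.0
```

Run:
```python
from h import *
import json
o=get_obs();im=camera('wrist');cv2.imwrite('pics/w1.png',cv2.resize(im[:,:,::-1],None,fx=1.5,fy=1.5));np.savez('pics/w1.npz',im=im,ee_pos=o['ee_pos'],tcp_rot=o['tcp_rot'])
print(o['ee_pos'],o['tcp_rot'],o['qd'].round(2))
```

```text
[0.48510021 0.23037357 0.24967503] [-1.79953166e+02 -2.48946186e-04  9.79028101e+01] [ 1.29 -0.56 -0.09  0.04  0.03 -0.1 ]
```

View pics/w1.png

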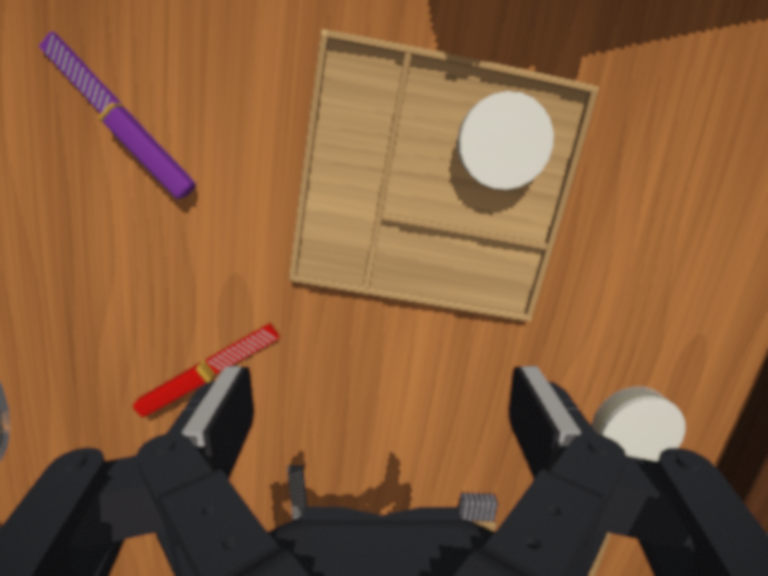

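To row units: -33 cm / 75 = -0.44, -4 cm / 75 = -0.0533.

>>> {"name": "servo_tool", "arguments": {"moves": [[-0.0533,-0.44,-0.04,0],[-0.0533,-0.44,-0.04,0],[-0.0533,-0.44,-0.04,0],[-0.0533,-0.44,-0.04,0],[-0.0533,-0.44,-0.04,0],[-0.0533,-0.44,-0.04,0],[-0.0533,-0.44,-0.04,0],[-0.0533,-0.44,-0.04,0],[-0.0533,-0.44,-0.04,0],[-0.0533,-0.44,-0.04,0],[-0.0533,-0.44,-0.04,0],[-0.0533,-0.44,-0.04,0]]}}

```text
time: 2.23
ee_pos: [0.4457, -0.0983, 0.2202]
tcp_rot: [180.0, -0.0, 98.0]
wrist_force: [0.1, 0.7, -1.0]
opening: 0.0855
grasp_force: 0.0
```

Run:
```python
from h import *
import json
o=get_obs();im=camera('wrist');cv2.imwrite('pics/w2.png',cv2.resize(im[:,:,::-1],None,fx=1.5,fy=1.5));np.savez('pics/w2.npz',im=im,ee_pos=o['ee_pos'],tcp_rot=o['tcp_rot'])
print(o['ee_pos'],o['tcp_rot'],o['time'],o['qd'].round(2))
```

```text
[ 0.44566347 -0.0983389   0.22021271] [ 1.79976636e+02 -7.94243598e-03  9.80398326e+01] 2.2333 [ 0.57  0.21  0.24 -0.01 -0.05 -0.23]
```

View pics/w2.png

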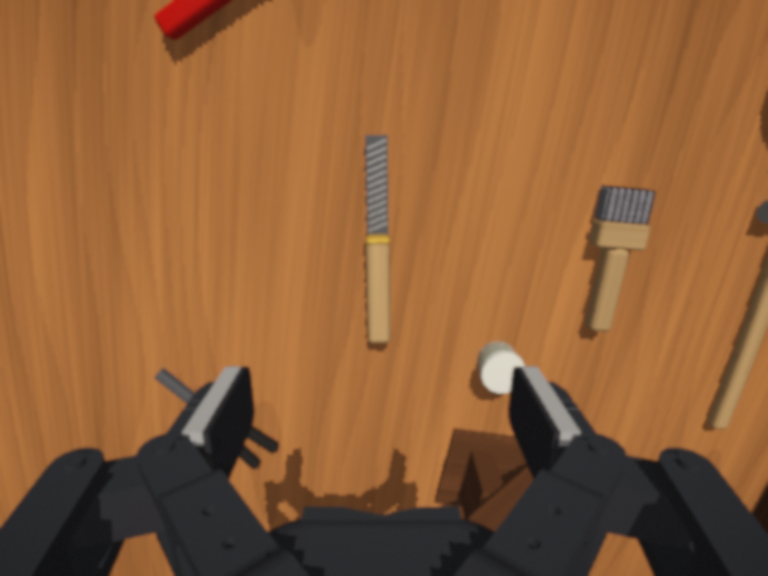

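Wrist views (1.5× pixels). First: the tray's outer corners are at (322,31), (597,88), (528,320), (292,281), with the long bay on the left and the short narrow bay at bottom right. Second: the file tip is at (377,136), its ferrule at (377,239) and its handle end at (378,342); the brush runs from (628,186) to (600,329), and dish_mid is at (500,368).

```bash
cat >> h.py <<'E'
def load(f):
    d=np.load(f);return cam('wrist',d)
E
python3 - <<'E'
from h import *
A=load('pics/w1.npz');B=load('pics/w2.npz')
g=lambda C,pts,z:onz(C,np.array(pts)/1.5,z).round(4)
c=g(A,[(322,31),(597,88),(528,320),(292,281)],.012)
print('tray',c.tolist(),'mean',c.mean(0))
for i in range(4):
    d=c[(i+1)%4]-c[i];print(np.linalg.norm(d).round(4),np.degrees(np.arctan2(d[1],d[0])).round(2))
P=lambda n,C,pts,z:print(n,g(C,pts,z).tolist())
P('file tip',B,[(377,136)],.006);P('ferrule',B,[(377,239)],.016);P('handle end',B,[(378,342)],.018)
P('brush tip l r',B,[(603,187),(655,191)],.018);P('headback l r',B,[(592,243),(646,247)],.018);P('handle end',B,[(600,328)],.018);P('h start',B,[(618,250)],.018)
P('dishmid',B,[(501,373)],.026)
P('w1 floor: ',A,[(387,163),(548,250)],.012)
E
```

```text
tray [[0.4215, 0.3764, 0.012], [0.6318, 0.368, 0.012], [0.623, 0.1748, 0.012], [0.4159, 0.1821, 0.012]] mean [0.52305  0.275325 0.012   ]
0.2105 -2.29
0.1934 -92.61
0.2072 177.98
0.1944 88.35
file tip [[0.4321, -0.0204, 0.006]]
ferrule [[0.4424, -0.0932, 0.016]]
handle end [[0.4546, -0.1757, 0.018]]
brush tip l r [[0.5994, -0.0309, 0.018], [0.6395, -0.0275, 0.018]]
headback l r [[0.6028, -0.0726, 0.018], [0.6459, -0.0693, 0.018]]
handle end [[0.6295, -0.1393, 0.018]]
h start [[0.6246, -0.0749, 0.018]]
dishmid [[0.5557, -0.1855, 0.026]]
w1 floor:  [[0.4818, 0.2891, 0.012], [0.6246, 0.2387, 0.012]]
```

To row units: -19.4 cm / 75 = -0.2587, -18 cm / 75 = -0.24.

>>> {"name": "servo_tool", "arguments": {"moves": [[0,-0.0153,-0.0533,0],[0,-0.0153,-0.1067,0],[0,-0.0153,-0.16,0],[0,-0.0153,-0.2133,0],[0,-0.0153,-0.24,0],[0,-0.0153,-0.2587,0],[0,-0.0153,-0.2587,0],[0,-0.0153,-0.2587,0]]}}

```text
time: 2.95
ee_pos: [0.4454, -0.1101, 0.0259]
tcp_rot: [-179.9, -0.0, 98.0]
wrist_force: [0.2, -0.3, 0.2]
opening: 0.085
grasp_force: 0.0
```

>>> {"name": "servo_tool", "arguments": {"moves": [[0,0,0,0],[0,0,0,0],[0,0,0,0],[0,0,0,0],[0,0,0,0],[0,0,0,0],[0,0,0,0],[0,0,0,0]], "claw": 1, "force": 50}}

```text
time: 3.62
ee_pos: [0.4458, -0.1115, 0.0266]
tcp_rot: [179.9, 0.0, 97.9]
wrist_force: [-0.9, -0.4, 5.5]
opening: 0.0165
grasp_force: 49.9
```

To row units: 37.5 cm / 75 = 0.5, 37 cm / 75 = 0.4933, -0.18 rad / 3.1416 = -0.0573.

>>> {"name": "servo_tool", "arguments": {"moves": [[0,0,0.04,0],[0,0,0.0933,0],[0,0.0533,0.1067,-0.0159],[0.0027,0.1067,0.1067,-0.0318],[0.0067,0.16,0.1067,-0.0573],[0.0067,0.2133,0.1067,-0.0573],[0.0067,0.2667,0.1067,-0.0573],[0.0067,0.32,0.1067,-0.0573],[0.0067,0.3733,0.1067,-0.0573],[0.0067,0.4267,0.1067,-0.0573],[0.0067,0.4667,0.1067,-0.0573],[0.0067,0.4933,0.1067,-0.0573],[0.0067,0.5,0.1067,-0.0573],[0.0067,0.5,0.1067,-0.0573],[0.0067,0.5,0.1067,-0.0573]]}}

```text
time: 4.87
ee_pos: [0.4502, 0.2631, 0.1056]
tcp_rot: [-180.0, 0.0, 87.6]
wrist_force: [0.5, -0.6, 0.2]
opening: 0.0166
grasp_force: 49.3
```

Run:
```python
from h import *
o=get_obs();a=camera('wrist');b=camera('top')
np.savez('pics/w3.npz',im=a,ee_pos=o['ee_pos'],tcp_rot=o['tcp_rot'])
cv2.imwrite('pics/w3.png',np.vstack([cv2.resize(a[:,:,::-1],(760,570))]))
np.save('pics/top3.npy',b)
print(o['ee_pos'],o['tcp_rot'],o['opening'],o['grasp_force'])
```

```text
[0.45021891 0.26310253 0.10561326] [-1.79957241e+02  4.59343756e-02  8.76074395e+01] 0.016604278643230625 49.25230085849762
```

View pics/w3.png

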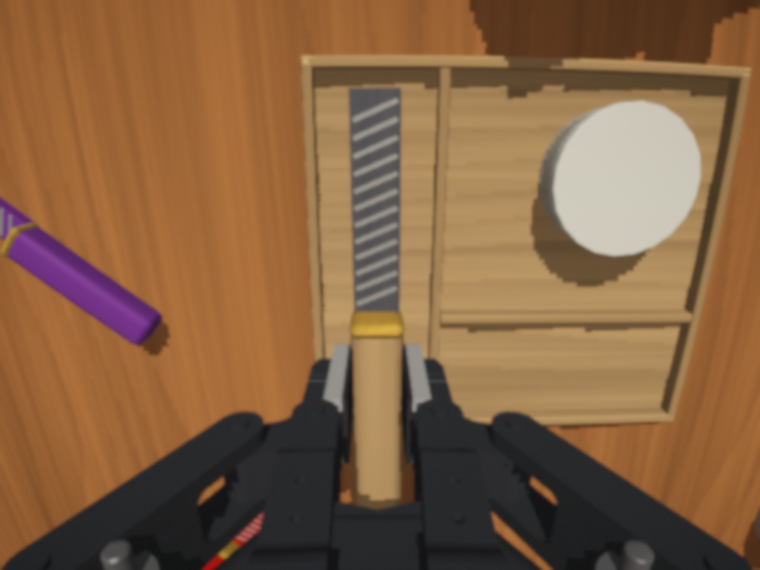

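The picture (1.484× pixels) shows the file held straight, its tip at (375,88), with tray corners at (304,58), (748,70), (670,420) and dividers at (444,70) and (690,318).

Run:
```python
from h import *
A=load('pics/w3.npz')
g=lambda pts,z:onz(A,np.array(pts)/1.4844,z).round(4).tolist()
print('corners',g([(303,57),(749,70),(671,420)],.012))
print('bay inner TL, TR',g([(313,68),(440,70)],.012),'walls lower',g([(318,355),(432,355)],.012))
print('tip',g([(350,88),(400,88)],.085))
print('short bay: ',g([(440,323),(690,323),(666,412),(440,418)],.012))
```

```text
corners [[0.4221, 0.3773, 0.012], [0.6315, 0.3683, 0.012], [0.6233, 0.1752, 0.012]]
bay inner TL, TR [[0.4262, 0.3725, 0.012], [0.4834, 0.3693, 0.012]] walls lower [[0.4169, 0.229, 0.012], [0.4791, 0.2264, 0.012]]
tip [[0.4463, 0.3563, 0.085], [0.4614, 0.3556, 0.085]]
short bay:  [[0.4833, 0.2453, 0.012], [0.6223, 0.2387, 0.012], [0.6189, 0.1812, 0.012], [0.4838, 0.1854, 0.012]]
```

To row units: -7.4 cm / 75 = -0.0987, -7 cm / 75 = -0.0933.

>>> {"name": "servo_tool", "arguments": {"moves": [[0,0.004,-0.04,0],[0,0.004,-0.0667,0],[0,0.004,-0.084,0],[0,0.004,-0.0933,0],[0,0.004,-0.0987,0],[0,0.004,-0.0987,0]]}}

```text
time: 5.47
ee_pos: [0.4505, 0.266, 0.0318]
tcp_rot: [-180.0, 0.0, 87.5]
wrist_force: [-0.2, -0.0, -1.2]
opening: 0.0166
grasp_force: 49.2
```

To row units: 8 cm / 75 = 0.1067, 5 cm / 75 = 0.0667.

>>> {"name": "servo_tool", "arguments": {"moves": [[0,0,0,0],[0,0,0,0],[0,0,0,0],[0,0,0.0067,0],[0,0,0.0267,0],[0,0,0.0667,0],[0,0,0.1067,0],[0,0,0.1067,0]], "claw": 0.5}}

```text
time: 6.13
ee_pos: [0.4525, 0.268, 0.1187]
tcp_rot: [179.6, -0.3, 87.6]
wrist_force: [0.8, 1.5, 0.7]
opening: 0.0427
grasp_force: 0.0
```

To row units: -35.8 cm / 75 = -0.4773, 17.5 cm / 75 = 0.2333, 0.13 rad / 3.1416 = 0.0414.

>>> {"name": "servo_tool", "arguments": {"moves": [[0.0267,-0.0533,0,0.0159],[0.0533,-0.1067,0,0.0318],[0.08,-0.16,0,0.0414],[0.1,-0.2067,0,0.0414],[0.1267,-0.26,0,0.0414],[0.1533,-0.3133,0,0.0414],[0.18,-0.3667,0,0.0414],[0.2067,-0.42,0,0.0414],[0.2267,-0.4667,0,0.0414],[0.2333,-0.4773,0,0.0414],[0.2333,-0.4773,0,0.0414],[0.2333,-0.4773,0,0.0414],[0.2333,-0.4773,0,0.0414]], "claw": 0}}

```text
time: 7.22
ee_pos: [0.6253, -0.091, 0.1122]
tcp_rot: [-180.0, -0.0, 95.0]
wrist_force: [-0.3, 0.5, -0.6]
opening: 0.0855
grasp_force: 0.0
```

Run:
```python
from h import *
o=get_obs();a=camera('wrist');b=camera('top')
np.savez('pics/w4.npz',im=a,ee_pos=o['ee_pos'],tcp_rot=o['tcp_rot'])
im=np.vstack([a[:,:,::-1],cv2.resize(b[140:240,125:265,::-1],(512,366))])
cv2.imwrite('pics/w4.png',cv2.resize(im,None,fx=.79,fy=.79,interpolation=cv2.INTER_AREA))
print(o['ee_pos'],o['tcp_rot'],o['time'])
```

```text
[ 0.62530787 -0.09103242  0.11218225] [-1.79996210e+02 -1.33387653e-02  9.50358710e+01] 7.2167
```

View pics/w4.png

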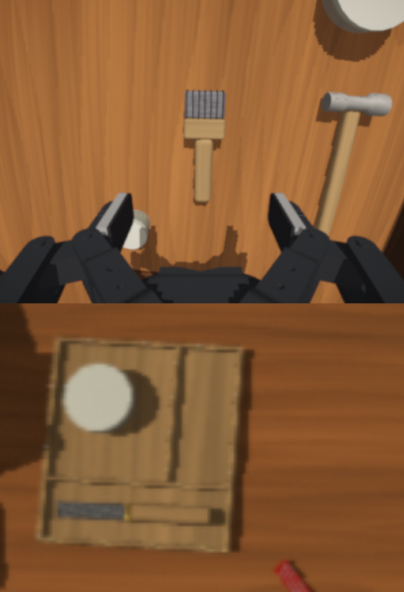

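The file lies flat in the long bay. The brush is dead ahead and straight, tip (205,91), head back (204,139), handle end (203,203), and dish_mid is near the left finger at (135,232).

Run:
```python
from h import *
A=load('pics/w4.npz')
g=lambda pts,z:onz(A,np.array(pts)/.79,z).round(4).tolist()
print(g([(205,91),(204.5,138),(202.5,201)],.018),'dish',g([(137,228)],.026))
```

```text
[[0.624, -0.0285, 0.018], [0.6277, -0.0722, 0.018], [0.632, -0.1404, 0.018]] dish [[0.5652, -0.1749, 0.026]]
```

To row units: -8.6 cm / 75 = -0.1147, -0.15 cm / 75 = -0.002.

>>> {"name": "servo_tool", "arguments": {"moves": [[0.004,-0.002,-0.0467,0],[0.004,-0.002,-0.0867,0],[0.004,-0.002,-0.1067,0],[0.004,-0.002,-0.1147,0],[0.004,-0.002,-0.1147,0],[0.004,-0.002,-0.1147,0]]}}

```text
time: 7.82
ee_pos: [0.6288, -0.0922, 0.0272]
tcp_rot: [179.9, 0.0, 95.1]
wrist_force: [0.2, -0.9, -0.3]
opening: 0.0851
grasp_force: 0.0
```

>>> {"name": "servo_tool", "arguments": {"moves": [[0,0,0,0],[0,0,0,0],[0,0,0,0],[0,0,0,0],[0,0,0,0],[0,0,0,0],[0,0,0,0],[0,0,0,0]], "claw": 1, "force": 50}}

```text
time: 8.48
ee_pos: [0.6287, -0.0929, 0.0265]
tcp_rot: [180.0, 0.0, 95.0]
wrist_force: [0.3, 0.1, 4.9]
opening: 0.0163
grasp_force: 49.3
```

To row units: 30.5 cm / 75 = 0.4067, -6.9 cm / 75 = -0.092, 1.44 rad / 3.1416 = 0.4584.

>>> {"name": "servo_tool", "arguments": {"moves": [[0,0,0.04,0],[0,0,0.0933,0],[-0.0067,0.0333,0.12,0.0382],[-0.0133,0.0667,0.12,0.0764],[-0.02,0.1067,0.12,0.1146],[-0.0267,0.1467,0.12,0.1528],[-0.04,0.1867,0.12,0.191],[-0.0533,0.2267,0.12,0.2292],[-0.0667,0.2667,0.12,0.2674],[-0.08,0.3067,0.12,0.3056],[-0.092,0.3467,0.12,0.3438],[-0.092,0.3733,0.12,0.382],[-0.092,0.3933,0.12,0.4202],[-0.092,0.4067,0.12,0.4584],[-0.092,0.4067,0.12,0.4584],[-0.092,0.4067,0.12,0.4584],[-0.092,0.4067,0.12,0.4584]]}}

```text
time: 9.9
ee_pos: [0.5593, 0.2116, 0.1157]
tcp_rot: [-180.0, -0.0, 177.3]
wrist_force: [-0.1, 0.4, -1.0]
opening: 0.0163
grasp_force: 48.9
```

Run:
```python
from h import *
o=get_obs();a=camera('wrist')
np.savez('pics/w5.npz',im=a,ee_pos=o['ee_pos'],tcp_rot=o['tcp_rot'])
cv2.imwrite('pics/w5.png',cv2.resize(a[:,:,::-1],(760,570)))
print(o['ee_pos'],o['tcp_rot'],o['opening'],o['grasp_force'])
```

```text
[0.55933961 0.21158421 0.11571797] [-1.79974736e+02 -2.78148717e-02  1.77312030e+02] 0.016294723756348 48.947789669036865
```

View pics/w5.png

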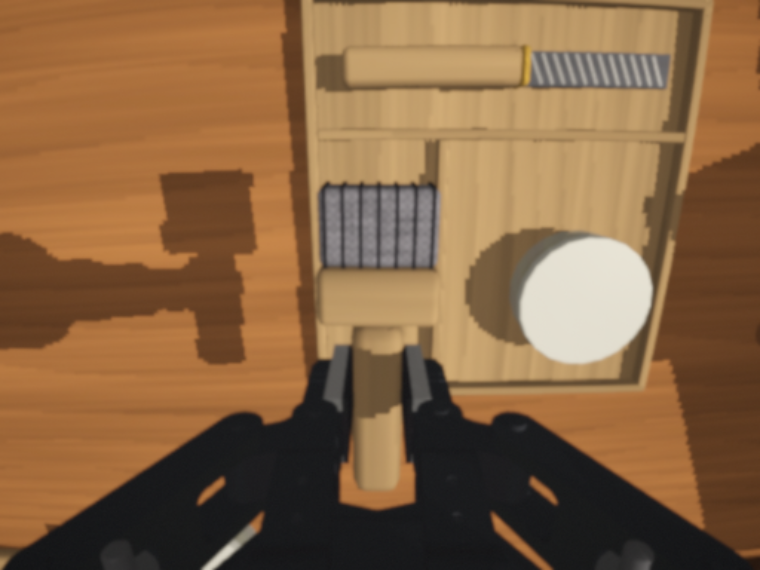

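The picture (1.484× pixels) shows the brush held square, head tip corners (320,185) and (438,185), above the short bay, whose tray-end corner is at (318,140) and divider corner at (427,140). The file lies well inside its bay.

Run:
```python
from h import *
A=load('pics/w5.npz')
g=lambda pts,z:onz(A,np.array(pts)/1.4844,z).round(4).tolist()
print('tip',g([(320,185),(438,185)],.107))
print('bay top corners',g([(317,139),(439,139)],.012),'lower side',g([(322,345),(436,375)],.012))
```

```text
tip [[0.4931, 0.1975, 0.107], [0.4947, 0.232, 0.107]]
bay top corners [[0.4804, 0.1853, 0.012], [0.4832, 0.2451, 0.012]] lower side [[0.5917, 0.1785, 0.012], [0.614, 0.2429, 0.012]]
```

To row units: -8.3 cm / 75 = -0.1107, -8 cm / 75 = -0.1067.

>>> {"name": "servo_tool", "arguments": {"moves": [[0,0,-0.04,0],[0,0,-0.08,0],[0,0,-0.0973,0],[0,0,-0.1067,0],[0,0,-0.1107,0],[0,0,-0.1107,0]]}}

```text
time: 10.45
ee_pos: [0.5597, 0.212, 0.0334]
tcp_rot: [180.0, 0.0, 177.5]
wrist_force: [0.7, 1.6, -0.6]
opening: 0.0164
grasp_force: 48.9
```

To row units: 21 cm / 75 = 0.28, 17 cm / 75 = 0.2267.

>>> {"name": "servo_tool", "arguments": {"moves": [[0,0,0,0],[0,0,0,0],[0,0,0,0],[0,0,0.0067,0],[0,0,0.0267,0],[0,0,0.0667,0],[0,0,0.12,0],[0,0,0.1733,0],[0,0,0.2267,0],[0,0,0.28,0],[0,0,0.28,0]], "claw": 0.5}}

```text
time: 11.37
ee_pos: [0.5609, 0.2128, 0.2529]
tcp_rot: [179.7, 0.6, 177.5]
wrist_force: [1.1, 0.8, 0.8]
opening: 0.0427
grasp_force: 0.0
```

Brush released. The moves only allow yaw, so I'll level the stick by swinging it in the grip over the fixed stand's top edge. Next is a wrist look at the stick.

To row units: -51 cm / 75 = -0.68, 5.7 cm / 75 = 0.076, -2.4 rad / 3.1416 = -0.7639.

>>> {"name": "servo_tool", "arguments": {"moves": [[0,-0.04,0.04,-0.0382],[0,-0.08,0.076,-0.0764],[-0.0133,-0.12,0.076,-0.1146],[-0.0133,-0.16,0.076,-0.1528],[-0.0267,-0.2,0.076,-0.191],[-0.0267,-0.24,0.076,-0.2292],[-0.04,-0.28,0.076,-0.2674],[-0.04,-0.32,0.076,-0.3056],[-0.0533,-0.36,0.076,-0.3438],[-0.0533,-0.4,0.076,-0.382],[-0.0667,-0.44,0.076,-0.4202],[-0.0667,-0.48,0.076,-0.4584],[-0.08,-0.52,0.076,-0.4966],[-0.08,-0.56,0.076,-0.5348],[-0.08,-0.6,0.076,-0.573],[-0.08,-0.64,0.076,-0.6112],[-0.08,-0.68,0.076,-0.6494],[-0.08,-0.68,0.076,-0.6875],[-0.08,-0.68,0.076,-0.7257],[-0.08,-0.68,0.076,-0.7639]], "claw": 0}}

```text
time: 13.03
ee_pos: [0.4992, -0.2985, 0.3004]
tcp_rot: [180.0, -0.0, 39.6]
wrist_force: [0.0, 0.5, -0.4]
opening: 0.0854
grasp_force: 0.0
```

To row units: -0.65 rad / 3.1416 = -0.2069.

>>> {"name": "servo_tool", "arguments": {"moves": [[0,0,0,-0.0382],[0,0,0,-0.0764],[0,0,0,-0.1146],[0,0,0,-0.1528],[0,0,0,-0.191],[0,0,0,-0.2069],[0,0,0,-0.2069]]}}

```text
time: 13.62
ee_pos: [0.4994, -0.2977, 0.3007]
tcp_rot: [180.0, -0.0, 2.7]
wrist_force: [0.6, -0.0, 0.2]
opening: 0.0851
grasp_force: 0.0
```

Run:
```python
from h import *
o=get_obs();a=camera('wrist');b=camera('top');s=camera('scene');np.save('pics/top6.npy',b);np.save('pics/sc6.npy',s)
np.savez('pics/w6.npz',im=a,ee_pos=o['ee_pos'],tcp_rot=o['tcp_rot'])
im=cv2.resize(a[:,:,::-1],(560,420));t=cv2.resize(b[140:240,130:250,::-1],(240,200));s=cv2.resize(s[160:260,100:220,::-1],(240,200))
im=np.hstack([im,cv2.copyMakeBorder(np.vstack([t,s]),0,20,0,0,0)])
cv2.imwrite('pics/w6.png',im)
print(o['ee_pos'],o['tcp_rot'],o['time'],o['q'])
```

```text
[ 0.49939649 -0.29773901  0.30069405] [ 1.79976059e+02 -4.18952005e-02  2.66420845e+00] 13.6167 [-3.08047329e+01  1.09638949e+01  2.24701284e+01  1.01458082e+02
  3.13354767e-03  1.46531069e+02]
```

View pics/w6.png

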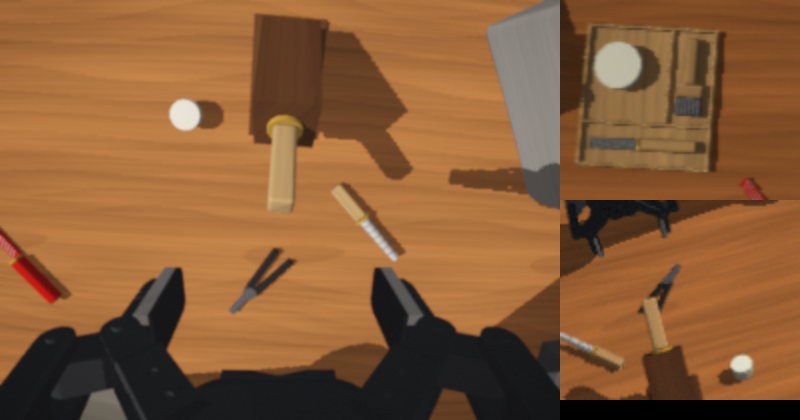

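Wrist view (1.094× pixels): the big stick's handle runs from (281,210) at its end to the collar at (284,128). The insets show the file and the brush both inside their bays, with dish_tray untouched.

Run:
```python
from h import *
A=load('pics/w6.npz');im=np.load('pics/w6.npz')['im'];S=cam('scene');T=cam('top')
g=lambda pts,z:onz(A,np.array(pts)/1.09375,z).round(4).tolist()
print('end',g([(281,210)],.172),'collar',g([(284,128)],.115))
hsv=cv2.cvtColor(im,cv2.COLOR_RGB2HSV)
# handle edges per row
for r in range(120,194,8):
    row=hsv[r,235:285];print(r,[f'{a}/{b}/{c}' for a,b,c in row[::3]]) if r in(136,176) else 0
print('tri end',tri(A,np.array((281,210))/1.09375,S,(146,210)),'collar',tri(A,np.array((284,128))/1.09375,S,(150,234)))
p=onz(A,np.array([(254,15),(328,20),(250,135)])/1.09375,.008);print('base/top edges',p)
```

```text
end [[0.4934, -0.3016, 0.172]] collar [[0.554, -0.3019, 0.115]]
136 ['14/160/185', '14/161/187', '14/160/187', '14/160/188', '15/145/192', '18/112/205', '17/113/190', '18/114/186', '17/114/190', '17/115/184', '17/115/178', '17/120/149', '14/154/162', '14/159/192', '14/160/193', '14/159/189', '14/161/187']
176 ['14/162/179', '14/160/178', '14/160/178', '15/146/184', '18/112/205', '18/113/191', '18/114/188', '18/114/188', '17/115/186', '17/115/184', '17/113/182', '16/123/133', '14/160/174', '14/162/179', '14/162/179', '14/162/179', '14/162/180']
tri end [ 0.48950183 -0.29787672  0.16064522] collar [ 0.55436615 -0.30156625  0.11967582]
base/top edges [[ 0.67149973 -0.2635224   0.008     ]
 [ 0.67045239 -0.34867262  0.008     ]
 [ 0.53455236 -0.2624303   0.008     ]]
```

To row units: -15.6 cm / 75 = -0.208, 2.3 cm / 75 = 0.0307, -0.055 rad / 3.1416 = -0.0175.

>>> {"name": "servo_tool", "arguments": {"moves": [[0.0307,-0.0053,0,-0.0175],[0.0307,-0.0053,-0.0533,-0.0175],[0.0307,-0.0053,-0.1067,-0.0175],[0.0307,-0.0053,-0.16,-0.0175],[0.0307,-0.0053,-0.1933,-0.0175],[0.0307,-0.0053,-0.208,-0.0175],[0.0307,-0.0053,-0.208,-0.0175],[0.0307,-0.0053,-0.208,-0.0175]]}}

```text
time: 14.43
ee_pos: [0.5226, -0.3019, 0.1452]
tcp_rot: [180.0, -0.0, -0.3]
wrist_force: [0.1, -1.3, 1.0]
opening: 0.0855
grasp_force: 0.0
```

>>> {"name": "servo_tool", "arguments": {"moves": [[0,0,0,0],[0,0,0,0],[0,0,0,0],[0,0,0,0],[0,0,0,0],[0,0,0,0],[0,0,0,0],[0,0,0,0]], "claw": 1, "force": 80}}

```text
time: 15.1
ee_pos: [0.5226, -0.3019, 0.1446]
tcp_rot: [180.0, -0.0, -0.4]
wrist_force: [-1.4, 0.7, 5.2]
opening: 0.0206
grasp_force: 78.0
```

To row units: -3 cm / 75 = -0.04, -2.5 cm / 75 = -0.0333.

>>> {"name": "servo_tool", "arguments": {"moves": [[-0.0067,0,0.0067,0],[-0.0133,0,0.0133,0],[-0.02,0,0.02,0],[-0.0267,0,0.0267,0],[-0.0333,0,0.0333,0],[-0.04,0,0.04,0]]}}

```text
time: 15.6
ee_pos: [0.4916, -0.3018, 0.1744]
tcp_rot: [-180.0, 0.0, -0.4]
wrist_force: [0.7, 0.1, -1.7]
opening: 0.0212
grasp_force: 78.1
```

To row units: 8 cm / 75 = 0.1067, 7 cm / 75 = 0.0933.

>>> {"name": "servo_tool", "arguments": {"moves": [[-0.0133,0,0.0133,0],[-0.0267,0,0.0267,0],[-0.04,0,0.04,0],[-0.0533,0,0.0533,0],[-0.0667,0,0.0667,0],[-0.08,0,0.0827,0],[-0.0827,0,0.0933,0],[-0.0827,0,0.1067,0],[-0.0827,0,0.1067,0]]}}

```text
time: 16.35
ee_pos: [0.4309, -0.3022, 0.2564]
tcp_rot: [179.9, -0.1, -0.4]
wrist_force: [0.6, -0.3, -1.1]
opening: 0.021
grasp_force: 78.2
```

Run:
```python
from h import *
o=get_obs();a=camera('wrist');s=camera('scene')
np.savez('pics/w7.npz',im=a,ee_pos=o['ee_pos'],tcp_rot=o['tcp_rot'])
im=np.hstack([cv2.resize(a[:,:,::-1],(440,330)),cv2.resize(s[130:280,80:240,::-1],(352,330))])
cv2.imwrite('pics/w7.png',im)
print(o['ee_pos'],o['tcp_rot'],o['time'],o['wrist_force'],o['opening'])
S=cam('scene')
# predicted scene pixels (crop coords) for tip/end if still at 45 deg
p=o['ee_pos'];u=np.array([-.7071,0,.7071])
q=proj(S,[p+.04*u,p-.045*u,p-.155*u]);print(((q-[80,130])*2.2+[440,0]).round())
```

```text
[ 0.43085642 -0.3022043   0.25640194] [ 1.79902894e+02 -1.47852351e-01 -3.70737795e-01] 16.35 [ 0.58262675 -0.30124049 -1.07281163] 0.021038955993264993
[[550.  75.]
 [567. 134.]
 [588. 210.]]
```

View pics/w7.png

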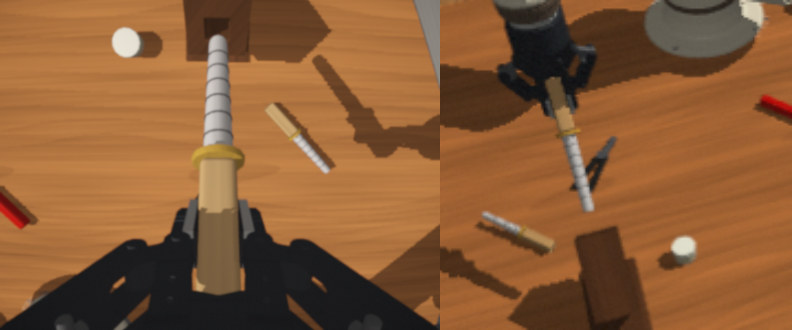

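The picture shows the larger stick fully out of the bore and still at 45°, with its tip at (588,210) exactly where predicted. Now I'll swing it over the stand's top edge with a moderate grip.

To row units: 5.2 cm / 75 = 0.0693, -4.6 cm / 75 = -0.0613.

>>> {"name": "servo_tool", "arguments": {"moves": [[0.04,0,0.0133,0],[0.0693,0,0.0133,0],[0.0693,0,0,0],[0.068,0,-0.0133,0],[0.0673,0,-0.024,0],[0.0613,0,-0.03,0],[0.056,0,-0.036,0],[0.0507,0,-0.042,0],[0.0453,0,-0.048,0],[0.0407,0,-0.0547,0],[0.036,0,-0.0613,0],[0.036,0,-0.0613,0]], "force": 40}}

```text
time: 17.45
ee_pos: [0.4563, -0.3018, 0.2072]
tcp_rot: [-180.0, 0.1, -0.4]
wrist_force: [1.0, 0.6, 2.0]
opening: 0.0212
grasp_force: 76.8
```

```bash
cat >> h.py <<'E'
def stick(save=None):
    o=get_obs();a=camera('wrist');A=cam('wrist',o);Rt=R.from_euler('xyz',o['tcp_rot'],degrees=True).as_matrix();p=o['ee_pos']
    hsv=cv2.cvtColor(a,cv2.COLOR_RGB2HSV).astype(int)
    m=((hsv[...,1]<60)&(hsv[...,2]>90)).astype(np.uint8);m[:,:225]=0;m[:,285:]=0
    n,l,st,ce=cv2.connectedComponentsWithStats(m)
    big=[(st[i].tolist(),ce[i].round(1).tolist()) for i in range(1,n) if st[i,4]>25]
    print('pos',p.round(4),'F',o['wrist_force'].round(1),'t',o['time'],'open',o['opening'],'grip',o['grasp_force']);print('grey',big)
    y=((abs(hsv[...,0]-23)<5)&(hsv[...,1]>140)&(hsv[...,2]>110)).astype(np.uint8);y[:,:200]=0;y[:,310:]=0
    r=np.where(y.sum(1)>8)[0];print('brass rows',r.min() if len(r) else None,r.max() if len(r) else None)
    for d in range(50,-16,-5):
        c,s=np.cos(np.radians(d)),np.sin(np.radians(d));u=Rt@np.array([c,0,s]);nrm=Rt@np.array([s,0,-c])
        X=[p+.155*u,p+.155*u+.0065*nrm,p+.155*u-.0065*nrm,p+.045*u+.017*nrm,p+.042*u-.0*nrm]
        print(d,proj(A,X)[:,1].round(1).tolist())
E
python3 -c "
from h import *
stick()"
```

```text
pos [ 0.4563 -0.3018  0.2072] F [1.  0.6 2. ] t 17.45 open 0.021166008450129378 grip 76.81938529014587
grey [([235, 0, 37, 162, 5113], [252.7, 84.5]), ([225, 233, 4, 20, 50], [226.1, 239.7]), ([278, 233, 7, 31, 95], [282.5, 243.2])]
brass rows 162 178
50 [63.8, 56.2, 71.1, 169.5, 191.9]
45 [48.2, 40.3, 55.6, 167.7, 188.6]
40 [31.9, 23.8, 39.7, 166.5, 185.8]
35 [15.1, 6.6, 23.1, 166.1, 183.4]
30 [-2.5, -11.4, 5.9, 166.5, 181.5]
25 [-20.8, -30.2, -12.1, 167.7, 180.1]
20 [-40.1, -50.0, -30.9, 169.9, 179.4]
15 [-60.4, -70.9, -50.8, 173.0, 179.2]
10 [-81.9, -93.0, -71.7, 177.2, 179.8]
5 [-104.6, -116.3, -93.9, 182.6, 181.1]
0 [-128.6, -141.0, -117.3, 189.1, 183.2]
-5 [-153.8, -166.9, -142.0, 196.7, 186.2]
-10 [-180.1, -193.5, -167.9, 205.6, 190.0]
-15 [-206.7, -219.7, -194.6, 215.5, 194.8]
```

To row units: -6.9 cm / 75 = -0.092, -5.7 cm / 75 = -0.076.

>>> {"name": "servo_tool", "arguments": {"moves": [[-0.0047,0,-0.0067,0],[-0.0087,0,-0.014,0],[-0.012,0,-0.0213,0],[-0.0153,0,-0.0287,0],[-0.0187,0,-0.036,0],[-0.0213,0,-0.044,0],[-0.0233,0,-0.052,0],[-0.0253,0,-0.06,0],[-0.0273,0,-0.068,0],[-0.0287,0,-0.076,0],[-0.0293,0,-0.084,0],[-0.03,0,-0.092,0],[-0.03,0,-0.092,0]]}}

```text
time: 18.58
ee_pos: [0.4345, -0.3016, 0.1374]
tcp_rot: [-179.9, 0.1, -0.4]
wrist_force: [-1.0, 0.1, 2.5]
opening: 0.0209
grasp_force: 74.0
```

```bash
cat >> h.py <<'E'
def level():
    o=get_obs();p=o['ee_pos'];im=camera('scene');S=cam('scene')
    hsv=cv2.cvtColor(im,cv2.COLOR_RGB2HSV).astype(int)
    u0=proj(S,[p,p+[.16,0,0]]);lo=np.floor(u0.min(0)-25).astype(int);hi=np.ceil(u0.max(0)+45).astype(int)
    m=((hsv[...,1]<70)&(hsv[...,2]>90)).astype(np.uint8);k=np.zeros_like(m);k[lo[1]:hi[1],lo[0]:hi[0]]=1;m*=k
    n,l,st,ce=cv2.connectedComponentsWithStats(m)
    print('pos',p.round(4),'F',o['wrist_force'].round(1),'t',round(o['time'],2),'open',o['opening'],'grip',o['grasp_force'])
    c=np.array([0,-1.,0])
    for i in range(1,n):
        if st[i,4]<30:continue
        ys,xs=np.where(l==i);P=np.c_[xs,ys].astype(float)
        t,v=ray(S,P);X=t+v*((p[1]-t[1])/v[:,1])[:,None]
        vx,vz,x0,z0=cv2.fitLine(X[:,[0,2]].astype(np.float32),cv2.DIST_L2,0,.01,.01).ravel()
        print('comp',st[i].tolist(),'x',X[:,0].min().round(4),X[:,0].max().round(4),'z',X[:,2].min().round(4),X[:,2].max().round(4),'rise along +x deg',np.degrees(np.arctan(vz/vx)).round(2),'z at tcp x',(z0+vz/vx*(p[0]-x0)).round(4))
E
python3 -c "
from h import *
level()"
```

```text
pos [ 0.4345 -0.3016  0.1374] F [-1.   0.1  2.5] t 18.58 open 0.020946240449265064 grip 74.0459132194519
comp [142, 211, 12, 29, 154] x 0.1437 0.6975 z -0.2245 0.3019 rise along +x deg 46.43 z at tcp x 0.0364
comp [185, 238, 11, 11, 93] x 1.6687 1.8468 z 1.4794 1.7119 rise along +x deg 52.32 z at tcp x -0.1143
```

To row units: 17 cm / 75 = 0.2267, 2.5 cm / 75 = 0.0333.

>>> {"name": "servo_tool", "arguments": {"moves": [[0,0,0,0],[0,0,0,0],[0,0,0,0],[0,0,0.0133,0],[0,0,0.0333,0],[-0.0067,0,0.0667,0],[-0.0133,0,0.1067,0],[-0.0133,0,0.1467,0],[-0.0133,0,0.1867,0],[-0.0133,0,0.2133,0],[-0.0133,0,0.2267,0],[-0.0133,0,0.2267,0],[-0.0133,0,0.2267,0]], "claw": 1, "force": 110}}

```text
time: 19.72
ee_pos: [0.4251, -0.3019, 0.3094]
tcp_rot: [180.0, -0.0, -0.4]
wrist_force: [0.4, 0.5, -1.6]
opening: 0.0206
grasp_force: 108.2
```

```bash
cat > chk.py <<'E'
from h import *
def brass(im):
    h=cv2.cvtColor(im,cv2.COLOR_RGB2HSV).astype(int)
    y=((abs(h[...,0]-23)<5)&(h[...,1]>140)&(h[...,2]>90)).astype(np.uint8);y[:,:200]=0;y[:,310:]=0
    n,l,st,_=cv2.connectedComponentsWithStats(y);i=1+st[1:,4].argmax();return st[i].tolist()
def pred(o,d,D):
    A=cam('wrist',o);Rt=R.from_euler('xyz',o['tcp_rot'],degrees=True).as_matrix();p=o['ee_pos'];c,s=np.cos(np.radians(d)),np.sin(np.radians(d))
    u=np.array([c,0,s]);n=np.array([s,0,-c]);f=np.linspace(0,6.283,60)[:,None]
    X=np.vstack([p+(Rt@(k*u+.017*(np.cos(f)*n+np.sin(f)*[0,1,0])).T).T for k in(D,D-.005)])
    q=proj(A,X);return q.min(0).round(1).tolist()+q.max(0).round(1).tolist()
d7=np.load('pics/w7.npz');print('w7',brass(d7['im']))
for D in(.041,.045,.049):print(D,pred(d7,45,D))
o=get_obs();im=camera('wrist');sc=camera('scene');tp=camera('top');np.savez('pics/w8.npz',im=im,sc=sc,tp=tp,ee_pos=o['ee_pos'],tcp_rot=o['tcp_rot'])
print(o['ee_pos'],o['wrist_force'],o['grasp_force'],'now',brass(im))
for d in(15,5,0,-5,-10):print(d,pred(o,d,.045))
S=cam('scene');p=o['ee_pos']
# scene: grey/brass pixels around expected stick
h=cv2.cvtColor(sc,cv2.COLOR_RGB2HSV).astype(int);q=proj(S,[p,p+[.155,0,0]]);print('exp tcp,tip',q.round(1).tolist())
m=((h[...,1]<75)&(h[...,2]>90)).astype(np.uint8);lo=(q.min(0)-12).astype(int);hi=(q.max(0)+25).astype(int);k=0*m;k[lo[1]:hi[1],lo[0]:hi[0]]=1;m*=k
n,l,st,ce=cv2.connectedComponentsWithStats(m);print([(st[i].tolist(),ce[i].round(1).tolist()) for i in range(1,n) if st[i,4]>20])
for d in(10,5,0,-5,-10):
    c,s=np.cos(np.radians(d)),np.sin(np.radians(d));print(d,proj(S,[p+.155*np.array([c,0,-s]),p+.045*np.array([c,0,-s])]).round(1).tolist())
E
python3 chk.py
```

```text
w7 [223, 168, 60, 30, 921]
0.041 [220.3, 174.8, 284.8, 211.0]
0.045 [220.7, 167.7, 284.5, 204.7]
0.049 [221.1, 160.8, 284.1, 198.5]
[ 0.42509796 -0.30191213  0.30940263] [ 0.38517958  0.53782039 -1.62773681] 108.22376489639282 now [214, 162, 79, 27, 1315]
15 [215.8, 172.6, 289.1, 185.2]
5 [213.6, 168.1, 291.2, 195.1]
0 [212.4, 166.8, 292.3, 201.6]
-5 [211.2, 166.2, 293.4, 209.0]
-10 [209.9, 166.3, 294.6, 217.3]
exp tcp,tip [[129.4, 162.5], [137.9, 198.0]]
[([129, 170, 12, 30, 176], [134.8, 184.1])]
10 [[139.9, 204.1], [132.3, 173.9]]
5 [[138.9, 201.3], [132.0, 173.1]]
0 [[137.9, 198.0], [131.7, 172.1]]
-5 [[136.8, 194.5], [131.4, 171.1]]
-10 [[135.6, 190.5], [131.1, 170.0]]
```

>>> {"name": "servo_tool", "arguments": {"moves": [[0,0,0,0],[0,0,0,0],[0,0,0,0],[0,0,0,0],[0,0,0,0],[0,0,0,0],[0,0,0,0],[0,0,0,0],[0,0,0,0],[0,0,0,0]]}}

```text
time: 20.7
ee_pos: [0.4249, -0.3018, 0.309]
tcp_rot: [180.0, -0.0, -0.4]
wrist_force: [-0.4, 0.4, -1.1]
opening: 0.0204
grasp_force: 108.2
```

```bash
python3 chk.py | grep -E "now|\[\(\["
python3 - <<'E'
from h import *
# rod edge widths in wrist vs tilt
d=np.load('pics/w8.npz');h=cv2.cvtColor(d['im'],cv2.COLOR_RGB2HSV).astype(int)
A=cam('wrist',d);Rt=R.from_euler('xyz',d['tcp_rot'],degrees=True).as_matrix()
for r in(5,40,80,120,150):
    x=np.where((h[r,215:300,1]<75))[0]+215;print(r,len(x),x.min(),x.max())
    for a in(6,3,0,-3,-6):
        c,s=np.cos(np.radians(a)),np.sin(np.radians(a));u=np.array([c,0,s])
        k=np.linspace(.05,.155,200);q=proj(A,d['ee_pos']+(Rt@(k[:,None]*u).T).T);i=abs(q[:,1]-r).argmin()
        rad=.0065+.0035*(.155-k[i])/.11
        w=proj(A,[d['ee_pos']+Rt@(k[i]*u+[0,e*rad,0]) for e in(-1,1)]);print('  ',a,abs(w[1,0]-w[0,0]).round(1),end='')
    print()
E
```

```text
[ 0.42493991 -0.30182566  0.30898733] [-0.38117289  0.42698813 -1.05961905] 108.22534561157227 now [214, 162, 79, 27, 1315]
[([129, 170, 12, 30, 175], [134.9, 184.3])]
5 48 230 277
   6 38.5   3 40.6   0 42.8   -3 45.1   -6 47.6
40 48 230 277
   6 40.0   3 41.9   0 43.8   -3 45.8   -6 47.9
80 46 231 276
   6 41.7   3 43.2   0 44.8   -3 46.5   -6 48.2
120 46 231 276
   6 43.2   3 44.4   0 45.7   -3 47.0   -6 48.4
150 46 231 276
   6 44.3   3 45.3   0 46.3   -3 47.3   -6 48.4
```

Run:
```python
from h import *
def edges(im,r):
    h=cv2.cvtColor(im,cv2.COLOR_RGB2HSV).astype(float)[r,205:305,1]
    b=h<80;i=np.where(b)[0];a,c=i.min(),i.max()
    f=lambda i,j:i+(80-h[i])/(h[j]-h[i])*(j-i)
    return f(c,c+1)-f(a,a-1)
def pr(d,a,r,D):
    A=cam('wrist',d);Rt=R.from_euler('xyz',d['tcp_rot'],degrees=True).as_matrix();c,s=np.cos(np.radians(a)),np.sin(np.radians(a));u=np.array([c,0,s])
    k=np.linspace(D,D+.11,300);q=proj(A,d['ee_pos']+(Rt@(k[:,None]*u).T).T);i=abs(q[:,1]-r).argmin()
    rad=.0065+.0035*(D+.11-k[i])/.11;w=proj(A,[d['ee_pos']+Rt@(k[i]*u+[0,e*rad,0]) for e in(-1,1)]);return round(abs(w[1,0]-w[0,0]),1),round(k[i]-D,3)
d7=np.load('pics/w7.npz');d8=np.load('pics/w8.npz')
for r in range(60,161,20):print('w7',r,edges(d7['im'],r).round(1),[pr(d7,a,r,.045) for a in(50,45,40)])
for r in range(5,156,25):print('w8',r,edges(d8['im'],r).round(1),[pr(d8,a,r,.047) for a in(0,-4,-8,-12)])
```

```text
w7 60 23.3 [(np.float64(17.2), np.float64(0.11)), (np.float64(19.8), np.float64(0.097)), (np.float64(22.8), np.float64(0.084))]
w7 80 23.9 [(np.float64(19.7), np.float64(0.091)), (np.float64(22.6), np.float64(0.078)), (np.float64(25.3), np.float64(0.068))]
w7 100 27.1 [(np.float64(22.8), np.float64(0.07)), (np.float64(25.4), np.float64(0.06)), (np.float64(27.8), np.float64(0.053))]
w7 120 29.3 [(np.float64(25.9), np.float64(0.051)), (np.float64(28.2), np.float64(0.044)), (np.float64(30.3), np.float64(0.038))]
w7 140 31.6 [(np.float64(29.0), np.float64(0.034)), (np.float64(30.9), np.float64(0.029)), (np.float64(32.8), np.float64(0.025))]
w7 160 33.9 [(np.float64(32.0), np.float64(0.019)), (np.float64(33.7), np.float64(0.015)), (np.float64(35.2), np.float64(0.012))]
w8 5 47.8 [(np.float64(43.1), np.float64(0.064)), (np.float64(46.3), np.float64(0.062)), (np.float64(49.7), np.float64(0.061)), (np.float64(53.4), np.float64(0.061))]
w8 30 48.0 [(np.float64(43.9), np.float64(0.055)), (np.float64(46.7), np.float64(0.054)), (np.float64(49.8), np.float64(0.054)), (np.float64(53.1), np.float64(0.054))]
w8 55 48.0 [(np.float64(44.5), np.float64(0.046)), (np.float64(47.1), np.float64(0.046)), (np.float64(49.8), np.float64(0.046)), (np.float64(52.8), np.float64(0.046))]
w8 80 46.4 [(np.float64(45.1), np.float64(0.037)), (np.float64(47.4), np.float64(0.037)), (np.float64(49.8), np.float64(0.038)), (np.float64(52.5), np.float64(0.039))]
w8 105 46.4 [(np.float64(45.7), np.float64(0.028)), (np.float64(47.6), np.float64(0.028)), (np.float64(49.7), np.float64(0.029)), (np.float64(52.1), np.float64(0.03))]
w8 130 47.2 [(np.float64(46.2), np.float64(0.018)), (np.float64(47.9), np.float64(0.018)), (np.float64(49.6), np.float64(0.019)), (np.float64(51.6), np.float64(0.021))]
w8 155 46.6 [(np.float64(46.7), np.float64(0.007)), (np.float64(48.0), np.float64(0.008)), (np.float64(49.5), np.float64(0.01)), (np.float64(51.1), np.float64(0.011))]
```

```bash
python3 -c "
from workcell import *
print(job_done())"
```

```text
the job is handed in; nothing more can be done
None
```

I handed the job in at about 21 s: the file and brush lie released in their bays, and the larger ring stick is held still about 0.31 m up, level to within roughly 2° by my image and geometry estimates.

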